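Load the die press and run its tray home

TASK

Set the red cutting die on the middle of the white cutting board in the drawn-out tray of the green die press, standing flat with its cross bars up as it stands now, and let it go. Then push the tray straight in under the platen until it is fully home against its stop; the tray binds between its two short guides if it is pushed off-centre, so push on the middle of its front lip and never force it. Leave the other dies and the tools where they are.

Things in the scene. Friction and masses are not known exactly. Their poses are not given: they have to be found in the camera images.
- press: Green hand-lever die press, fixed. Origin on the bench under the platen's middle; its +x is the way the tray goes in, z up. A flat steel bed and loading table (x -390 to +200 mm) carry the tray at height 45 mm. Crown: x +-95 mm, 240 to 330 mm high; side frames: y +-150 to 186, x +-60 mm, 330 mm high; lever at y +212 mm, from 285 mm high at x 0 up to 530 mm high at x +135 mm.
- guides (a point): Centre line of the press's mouth, at bed height, press axes (+x into the press). Two brass guide blocks begin here: 60 mm long (along +x), 27 mm high from the bed, inner faces at y = +-111.5 mm, so 1.5 mm clear of the tray each side. Pushed more than about 40 mm off its centre line the tray can bind here.
- platen_edge (a point): Middle of the lower front edge of the platen, 135 mm above the bench, press axes. Platen and pressure head reach 240 mm back (+x), 120 mm to each side, and up to height 200 mm. Their front face is flush with the lip of the home tray, so a gripper pointing straight down meets it some 40 mm too early: lean the tool back 30 to 40 degrees, fingers pointing down and towards the press.
- lip (a point): Middle of the front face of the loose grey tray's front lip, 22 mm above the bed; tray axes (+x into the press). Tray 300 x 220 mm, 0.7 kg, slides with friction (about 4 to 10 N on the centre line), stays where left. Lip 8 mm thick, 45 mm high from the bed, 35 mm in the 40 mm wide middle notch. Home, against a rigid stop: x = -120 mm in the press frame; at the start 185 to 245 mm short of it.
- board (a point): Middle of the white cutting board on the tray, on its top surface (68 mm above the bench), at the crossing of two thin black lines. The board is 220 mm along the tray and 204 mm across, flat, level with the tray's low sides. 120 mm behind the lip's front face, tray axes.
- die_red_mid (a point): Centre (half-way up) of the red cutting die: a loose band-steel ring of stadium shape, 82 mm long (its x axis) by 48 mm wide (y) outside, straight sides about 40 mm long, 32 mm high, 0.28 kg, with two dark cross bars near its top. Grip it across its width. Stands on the bench, z up. Any of the three die places.
- die_blue_mid (a point): Centre of the blue round cutting die, 62 mm across, 32 mm high. To be left alone.
- die_yellow_mid (a point): Centre of the yellow rectangular cutting die, 80 by 36 mm, 32 mm high. To be left alone.
- hammer: Hammer lying on the bench, 270 mm long. To be left alone.
- knife: Yellow snap-off knife lying on the bench, 160 mm long, 15 mm high. To be left alone.
- pliers: Pliers with black grips lying on the bench, 170 mm long. To be left alone.
- rivet_jar: Jar of rivets with a black cap, 64 mm across, 85 mm high. To be left alone.
- mallet: White mallet standing on its head, handle up, 72 mm across, 240 mm high. To be left alone.
Not all that is in view belongs to the job. Several things look just like the part that bears die_red_mid: the one meant starts farthest to the robot's left.

How it is judged:
On the way:
1. the red die stands on the middle of the board, let go, with the tray still drawn out (horizontal distance between die_red_mid and board below 0.03 m and z of die_red_mid in the frame of board between 0.01 and 0.022 m and angle between die_red_mid's own z axis and vertical below 0.1 rad and contact force between the fingers and die_red below 0.1 N and x of lip in the frame of press below -0.2 m), for 0.2 s.
At the end, for the whole second after the job is handed in: The tray is within 6 mm of its stop, and the red die stands flat (within 6 degrees), cross bars up, with its centre within 30 mm of the middle of the board; on its surface; both at rest and let go (x of lip in the frame of press above -0.126 m and horizontal distance between die_red_mid and board below 0.03 m and z of die_red_mid in the frame of board between 0.01 and 0.022 m and angle between die_red_mid's own z axis and vertical below 0.1 rad and linear speed of each of tray, die_red below 0.01 m/s); the robot touches nothing.
It fails at once if the tray is forced: pushed with more than 60 N (contact force between any of the fingers, the arm and tray above 60 N).
It fails at once if another die or a tool is moved more than 30 mm (distance of any of die_blue_mid, die_yellow_mid, hammer, knife, pliers, rivet_jar, mallet from where it was at the start of the episode above 0.03 m).
It also fails if it takes over 54 s, if anything falls off the work surface, if the arm or the gripper's body presses on something with over 40 N, if the wrist force passes 120 N, or if a joint passes its speed limit or range.

ROBOT

A 6-joint arm with a two-finger parallel gripper is mounted at the origin on the work surface. World frame = base frame: x ahead of the robot, y to its left, z up, the work surface at z = 0. Lengths are in m, angles in rad, forces in N, time in s.
With the tool pointing down it reaches from about 0.35 to 0.975 m from the base axis. Payload 4.9 kg.
Tool frame: the origin (TCP) lies at the very end of the fingers, on their centre line; the grasp point (between the pads) lies 19 mm behind it (pinch_z is the distance from the TCP to the grasp point, in m); z points along the fingers, y is the line along which they close (so a half turn about z gives the same grasp; the last joint's range is limited). The gripper opens to 85 mm and grips with 20 to 120 N. Pads are 22 mm wide; open, the fingers measure 114 mm over their backs; the gripper's body (76 mm by 85 mm) begins 54 mm behind the grasp point. The pads swing forward as they close: fully open they stand 13 mm farther back than shut.
Start: joints at [1.039, 0.053, 1.613, -0, 1.476, -0.119], TCP at [0.251, 0.572, 0.231] pointing down, gripper open.
Joint ranges: [-3.01, 3.01], [-1.01, 2.22], [0.06, 2.58], [-1.02, 4.17], [0.09, 2.62], [-3.14, 3.14]. Speed limits (rad/s): [2.57, 2.57, 3.14, 3.14, 3.14, 3.14].

INTERFACE

Orientations are given as a unit quaternion [w, x, y, z].
In Python, from plant import * gives the robot as it stands. The module is installed in compiled form; this text tells all that it offers.
- The arm moves only by the tool play_rows, never from a script. Its arguments are lists of equal length, an entry for each row: "linear": the shift along the world's x, y, z in m, a list of three; "turn": the turn about the world's z in degrees. A call has 1 to 8 rows; each row shifts and turns the commanded pose from where the row before left it; what a row does not reach is not made up. A row lasts 1/8 s, in which the tool goes at most 62.5 mm and 10.7 degrees, less where a joint would pass 70% of its speed; a pose out of reach is approached as far as the arm can. A call is refused whole if a number of a shift passes 0.0625 or a number of a turn 10.7, either way. A call with a gripper value outside its range is refused whole. "hand" is the finger opening in m, from 0 to 0.0854, set as the call begins (left out, the last holds). The fingers move at their own pace and stop on an object; the grip force is fixed at half the most. Time passes only in rows, so rows that do not move let the fingers close. It gives the time, the measured TCP pose, the force, the opening and the grip force at its end, in the units of the state.
- state(): the state, without advancing time (a new reading comes with each control period).
- grab_frame(name): name is "scene" or "top"; returns the picture (400x640x3 uint8, red, green, blue); there is no depth.
- camera_info(name): a dict with "camera_matrix" (3x3 intrinsics, pixels), "origin" and "attitude" of the camera in the world. Camera axes: x right, y down, z forward; pixel columns grow to the right and rows downward; lengths in m; the calibration is good to about 2 mm. A picture is of the moment at which its call begins. camera_info takes no time and is no camera call.
- job_done(): hands the job in; it is judged then, once.
Trained networks look in the newest picture that a camera, given by its name, has taken for a name from the list of things; names that differ only in an ending like _2 or _b are one class to them, and where a whole thing is asked for, a point or a joint stands for the part that bears it (a point fixed in the world has none). Each returns a list of dicts, best first, with "p" (0 to 1); they miss things now and then, are a little off and sometimes report something else, mostly with a low value. They report only what shows in the picture. A call takes as long as a camera call. They do not tell look-alikes from the thing itself.
- trace(camera, thing): "region" (400x640 bool, what is visible of it) and "location" ([column, row] in pixels, amid what is visible of it).
The state is a dict: "time": time; "joint_pos": joint angles; "joint_vel": joint speeds; "joint_efforts": joint torques, N m; "tool_pos": TCP position; "tool_rot": TCP orientation; "contact_force": force on the tool from outside, world axes, zero at the start; "ft_torque": the same for the moment, N m; "gripper_width": opening from 0.0 (shut) to 1.0 (fully open); "grasp_force": force on a finger pad.
Only numpy, scipy, OpenCV 4.12 (cv2) and the standard library are available. Lean on these libraries where they do the work, as an engineer would, in place of code of your own. Each camera call takes 0.05 s, during which the arm holds its last target. There are 200 camera calls.

## Working session

There is one attempt and no reset: what is moved stays moved. The work goes in short steps, Python scripts to look and compute and a tool call to move; the robot and the scene stay as the last step left them, time stands still between calls to the robot, and variables do not carry over. Pictures are saved under pics/ and viewed, at most 10 in all, crops included, and the job is handed in when it is done.

Besides the shell and the picture viewer there is one more tool, called as a command line: name --pt "numbers of a row" for each row, then --argument value for the rest. play_rows: Moves the arm, as the interface text tells. Its arguments: {"type":"object","properties":{"linear":{"type":"array","items":{"type":"array","items":{"type":"number"}}},"turn":{"type":"array","items":{"type":"number"}},"hand":{"type":"number"}},"required":["linear","turn"]}

```bash
mkdir -p pics
cat > h.py <<'E'
from plant import *
import numpy as np, cv2
from scipy.spatial.transform import Rotation as R
def cam(n):
    c=camera_info(n); K=np.array(c["camera_matrix"]); o=np.array(c["origin"]); a=np.array(c["attitude"])
    Rm=a if a.shape==(3,3) else R.from_quat(a,scalar_first=True).as_matrix()
    return K,o,Rm
def px2w(n,uv,z):
    K,o,Rm=cam(n); d=Rm@np.linalg.inv(K)@np.array([uv[0],uv[1],1.]); return o+d*(z-o[2])/d[2]
def w2px(n,p):
    K,o,Rm=cam(n); q=K@(Rm.T@(np.array(p)-o)); return q[:2]/q[2]
def save(n,f): 
    im=grab_frame(n); cv2.imwrite("pics/"+f,im[:,:,::-1]); return im
E
python3 - <<'E'
from h import *
for n in("scene","top"):
    save(n,n+"0.png"); print(camera_info(n))
for t,z in(("die_red_mid",.03),("die_blue_mid",.03),("die_yellow_mid",.03),("board",.068),("lip",.067),("mallet",.1),("rivet_jar",.085),("hammer",.02),("knife",.01),("pliers",.01),("press",.3)):
    for r in trace("top",t)[:4]:
        print(t,round(r["p"],2),np.round(r["location"]),np.round(px2w("top",r["location"],z),3),r["region"].sum())
s=state();print(s)
E
```

```text
{'camera_matrix': array([[417.95574484,   0.        , 325.61432999],
       [  0.        , 417.95574484, 198.84771756],
       [  0.        ,   0.        ,   1.        ]]), 'origin': array([0.84935917, 0.60887218, 1.14185223]), 'attitude': array([-0.07797162,  0.27938838,  0.9161874 , -0.27651981])}
{'camera_matrix': array([[361.0874293 ,   0.        , 320.52087418],
       [  0.        , 361.0874293 , 199.25352501],
       [  0.        ,   0.        ,   1.        ]]), 'origin': array([0.36170906, 0.00847345, 1.37913878]), 'attitude': array([ 0.03167546, -0.69913031,  0.71411978, -0.01569766])}
die_red_mid 0.62 [289. 196.] [0.467 0.156 0.03 ] 88
die_red_mid 0.59 [218. 198.] [0.465 0.424 0.03 ] 211
die_red_mid 0.58 [249. 275.] [0.177 0.31  0.03 ] 106
die_red_mid 0.34 [452. 236.] [ 0.304 -0.444  0.03 ] 482
die_blue_mid 0.62 [252. 164.] [0.592 0.293 0.03 ] 85
die_yellow_mid 0.72 [255. 212.] [0.409 0.284 0.03 ] 178
board 0.96 [346. 153.] [ 0.619 -0.06   0.068] 4040
lip 0.84 [347. 149.] [ 0.632 -0.065  0.067] 3964
mallet 0.95 [453. 238.] [ 0.301 -0.425  0.1  ] 465
mallet 0.55 [346. 148.] 
[... 330 characters left out ...]
0.65, 'joint_pos': array([ 1.03898531e+00,  5.26772365e-02,  1.61287168e+00, -8.65420257e-06,
        1.47596882e+00, -1.19024317e-01]), 'joint_vel': array([-0.00105374,  0.00114237,  0.00093359,  0.00013601,  0.00012299,
       -0.00166067]), 'joint_efforts': array([-6.74175517e-04, -3.93489933e+01, -3.70308244e+01, -1.29696500e-04,
        8.00132984e-04,  3.11168674e-05]), 'tool_pos': array([0.25074393, 0.57249878, 0.23133464]), 'tool_rot': array([1.60575603e-05, 2.04930734e-01, 9.78776477e-01, 3.41163100e-05]), 'contact_force': array([-0.87797325, -0.74587418,  1.25450838]), 'ft_torque': array([0.05085947, 0.02186033, 0.04092828]), 'grasp_force': 0.0, 'gripper_width': 1.0002583657220587}
```

View pics/top0.png

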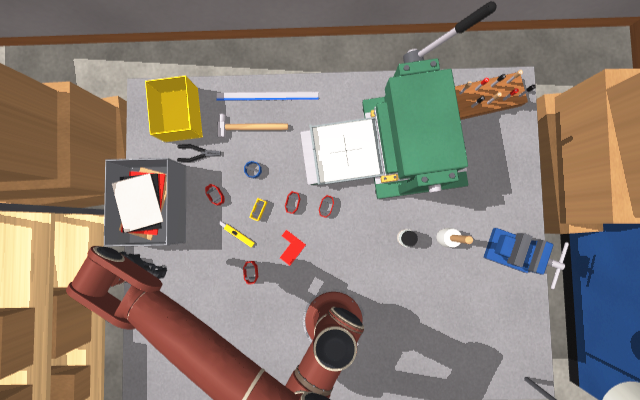

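View pics/scene0.png

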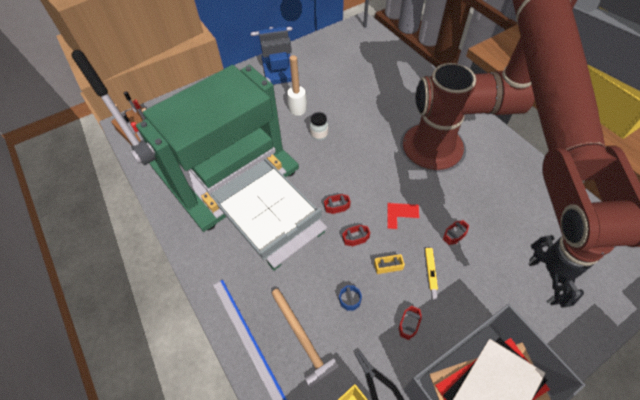

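The top view shows four red rings; the leftmost, at (215,195), is the target, seen at (410,322) in the scene view. The tray is drawn out to the left, with the board cross at (347,150). Next I'll get precise poses.

```bash
cat > meas.py <<'E'
from h import *
from scipy.optimize import least_squares
def reds(im):
    hsv=cv2.cvtColor(im,cv2.COLOR_RGB2HSV); h,s,v=cv2.split(hsv)
    return (((h<8)|(h>172))&(s>120)&(v>60)).astype(np.uint8)
def hull_near(im,uv,r=30):
    m=reds(im); k=np.zeros_like(m); cv2.circle(k,(int(uv[0]),int(uv[1])),r,1,-1); m&=k
    p=cv2.findNonZero(m); return cv2.convexHull(p)[:,0,:].astype(float),m
def model(x,y,a):
    t=np.linspace(-np.pi/2,np.pi/2,15); q=np.c_[17+24*np.cos(t),24*np.sin(t)]/1000; q=np.r_[q,-q]
    c,s=np.cos(a),np.sin(a); q=q@np.array([[c,s],[-s,c]])+[x,y]
    return q
def fit(ims,uvs,z0,x0,base=0.0):
    hulls={n:hull_near(ims[n],uvs[n])[0] for n in ims}
    def res(p):
        out=[]
        q=model(*p)
        for n in ims:
            pts=np.array([w2px(n,[a,b,z]) for z in(base,base+.032) for a,b in q])
            for th in np.linspace(0,2*np.pi,24,endpoint=False):
                d=np.array([np.cos(th),np.sin(th)])
                out.append((pts@d).max()-((hulls[n]@d).max()+.4))
        return np.array(out)
    best=min((least_squares(res,[*x0,a],x_scale=[.01,.01,.3],diff_step=1e-4,loss="soft_l1") for a in np.arange(0,3.1,.4)),key=lambda r:r.cost)
    return best.x,best.cost
E
python3 - <<'E'
from meas import *
ims={n:cv2.imread(f"pics/{n}0.png")[:,:,::-1].copy() for n in("scene","top")}
for keys in(("top",),("scene",),("top","scene")):
    x,c=fit({k:ims[k] for k in keys},{"top":(215,195),"scene":(410,322)},0,(.47,.43))
    print(keys,np.round(x,4),np.degrees(x[2])%180,c)
# board white quad
for n,uv in(("top",(347,150)),("scene",(268,208))):
    m=(ims[n].min(2)>205).astype(np.uint8); m=cv2.morphologyEx(m,cv2.MORPH_CLOSE,np.ones((7,7)))
    _,lab=cv2.connectedComponents(m); mm=(lab==lab[uv[1]+6,uv[0]+6]).astype(np.uint8)
    c=max(cv2.findContours(mm,0,2)[0],key=cv2.contourArea)[:,0,:]
    w=np.array([px2w(n,p,.068)[:2] for p in c])
    r=cv2.minAreaRect((w*1000).astype(np.float32)); print(n,r,cv2.boxPoints(r).round(1).tolist())
    print('cross',px2w(n,uv,.068))
b=cv2.resize(ims["scene"][130:290,180:340],None,fx=4.5,fy=4.5,interpolation=2)
g=cv2.resize(ims["scene"][120:320,460:640],None,fx=3.5,fy=3.5,interpolation=2)[:580]
cv2.imwrite("pics/b.png",b[:580,:,::-1]); cv2.imwrite("pics/g.png",g[:,:,::-1])
E
```

```text
Traceback (most recent call last):
  File "meas.py", line 24, in fit
    best=min((least_squares(res,[*x0,a],x_scale=[.01,.01,.3],diff_step=1e-4,loss="soft_l1") for a in np.arange(0,3.1,.4)),key=lambda r:r.cost)
  File "meas.py", line 24, in <genexpr>
    best=min((least_squares(res,[*x0,a],x_scale=[.01,.01,.3],diff_step=1e-4,loss="soft_l1") for a in np.arange(0,3.1,.4)),key=lambda r:r.cost)
              ~~~~~~~~~~~~~^^^^^^^^^^^^^^^^^^^^^^^^^^^^^^^^^^^^^^^^^^^^^^^^^^^^^^^^^^^^^^^^
  File "meas.py", line 19, in res
    pts=np.array([w2px(n,[a,b,z]) for z in(base,base+.032) for a,b in q])
                  ~~~~^^^^^^^^^^^
  File "h.py", line 11, in w2px
    K,o,Rm=cam(n); q=K@(Rm.T@(np.array(p)-o)); return q[:2]/q[2]
           ~~~^^^
  File "h.py", line 5, in cam
    c=camera_info(n); K=np.array(c["camera_matrix"]); o=np.array(c["origin"]); a=np.array(c["attitude"])
ValueError: time passes only in moves, steps and waits
```

Too many camera_info calls, so I'll cache it.

```bash
sed -i 's/^def cam(n)/from functools import lru_cache\n@lru_cache\ndef cam(n)/' h.py
python3 - <<'E'
from meas import *
ims={n:cv2.imread(f"pics/{n}0.png")[:,:,::-1].copy() for n in("scene","top")}
for keys in(("top",),("scene",),("top","scene")):
    x,c=fit({k:ims[k] for k in keys},{"top":(215,195),"scene":(410,322)},0,(.47,.43))
    print(keys,np.round(x,4),np.degrees(x[2])%180,c)
for n,uv in(("top",(347,150)),("scene",(268,208))):
    m=(ims[n].min(2)>205).astype(np.uint8); m=cv2.morphologyEx(m,cv2.MORPH_CLOSE,np.ones((7,7)))
    _,lab=cv2.connectedComponents(m); mm=(lab==lab[uv[1]+6,uv[0]+6]).astype(np.uint8)
    c=max(cv2.findContours(mm,0,2)[0],key=cv2.contourArea)[:,0,:]
    w=np.array([px2w(n,p,.068)[:2] for p in c])
    r=cv2.minAreaRect((w*1000).astype(np.float32)); print(n,r,cv2.boxPoints(r).round(1).tolist())
    print('cross',px2w(n,uv,.068))
b=cv2.resize(ims["scene"][130:290,180:340],None,fx=3.6,fy=3.6,interpolation=2)
g=cv2.resize(ims["scene"][120:320,460:640],None,fx=3,fy=3,interpolation=2)
cv2.imwrite("pics/b.png",b[:,:,::-1]); cv2.imwrite("pics/g.png",g[:,:,::-1])
E
```

```text
('top',) [0.4816 0.4435 0.5472] 31.355088049946705 1.3765440920808352
('scene',) [0.4817 0.4427 0.5592] 32.037642244252424 1.7707403738358976
('top', 'scene') [0.4817 0.4429 0.5559] 31.851075716246097 3.3157330676439454
top ((624.6202392578125, -45.02742004394531), (269.1138916015625, 285.9486389160156), 6.946048736572266) [[473.79998779296875, 80.5999984741211], [508.29998779296875, -203.1999969482422], [775.5, -170.6999969482422], [740.9000244140625, 113.19999694824219]]
cross [ 0.62888469 -0.0635898   0.068     ]
scene ((630.963134765625, -60.532005310058594), (202.4902801513672, 214.324951171875), 6.896268844604492) [[517.5999755859375, 33.70000076293945], [543.2999877929688, -179.10000610351562], [744.2999877929688, -154.8000030517578], [718.5999755859375, 58.0]]
cross [ 0.6302742  -0.05739975  0.068     ]
```

View pics/g.png

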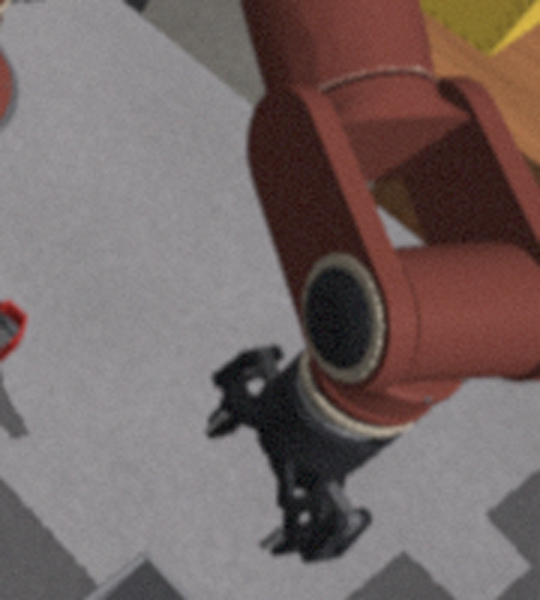

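View pics/b.png

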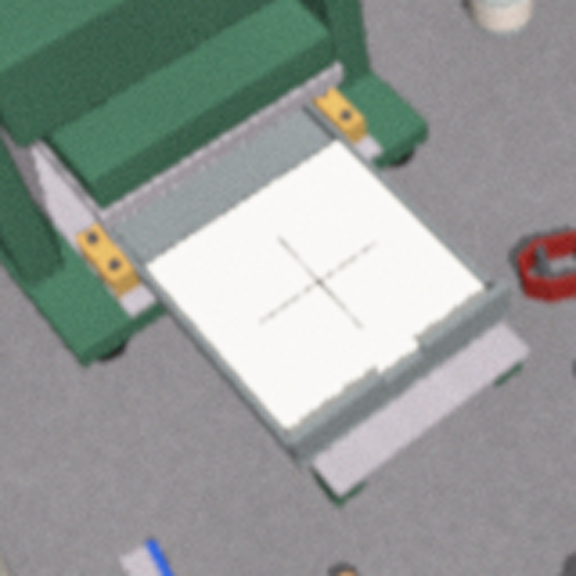

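Run:
```python
from h import *
for z in(.05,.1,.15): print(z,[px2w("scene",p,z)[:2].round(3).tolist() for p in((505,308),(425,375))],[px2w("top",p,z)[:2].round(3).tolist() for p in((185,161),(168,163),(185,243),(168,245))])
im=cv2.imread("pics/scene0.png"); p0=np.array([.2507,.5725,.2313]); y=np.array([.401,.917,0])
g=cv2.resize(im[120:320,460:640],None,fx=4,fy=4,interpolation=2)[300:800,100:660]
cols={42:(255,0,0),57:(0,255,0),70:(0,0,255)}
for s in(1,-1):
  for d,c in cols.items():
    pts=[]
    for h in(0.013,.04,.07,.1,.13):
        u=(w2px("scene",p0+s*y*d/1000+[0,0,h])-[460,120])*4-[100,300]; pts.append(u)
        cv2.circle(g,(int(u[0]),int(u[1])),3,c,-1)
    cv2.polylines(g,[np.int32(pts)],False,c,1)
cv2.imwrite("pics/g2.png",g)
```

```text
0.05 [[0.259, 0.56], [0.546, 0.568]] [[0.606, 0.543], [0.6, 0.607], [0.3, 0.541], [0.294, 0.605]]
0.1 [[0.286, 0.562], [0.56, 0.57]] [[0.597, 0.523], [0.591, 0.585], [0.303, 0.521], [0.297, 0.582]]
0.15 [[0.313, 0.564], [0.573, 0.572]] [[0.588, 0.503], [0.582, 0.562], [0.305, 0.501], [0.299, 0.56]]
```

View pics/g2.png

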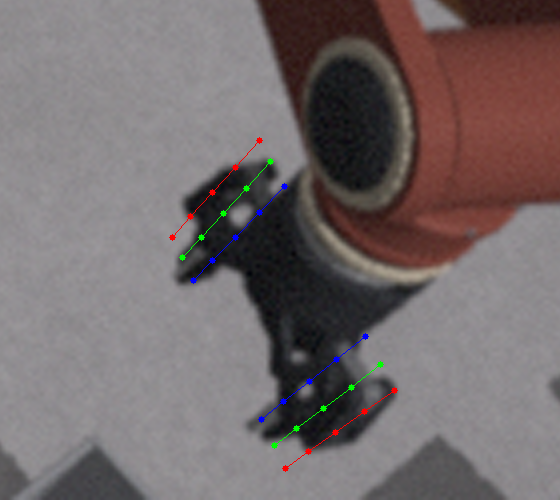

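The overlay shows the knuckles bulging to about 70 mm, 50–110 mm above the tips. The box wall is at y≈0.56. The red die is at (0.482, 0.443) with its long axis at 32°, and the board cross is at (0.631, -0.058). Going above the die.

play_rows --pt "0.038 -0.022 0" --pt "0.039 -0.022 0" --pt "0.039 -0.022 0" --pt "0.038 -0.021 0" --pt "0.038 -0.021 -0.03" --pt "0.039 -0.021 -0.04" --pt "0 0 -0.03" --turn '[9.3, 9.3, 9.3, 9.3, 9.3, 9.1, 0]'

```text
time: 1.52
tool_pos: [0.4839, 0.4414, 0.1295]
tool_rot: [-0.0, -0.274, 0.962, -0.0]
contact_force: [-0.1, -0.3, -0.2]
gripper_width: 1.001
grasp_force: 0.0
```

play_rows --pt "0 0 -0.05" --pt "0 0 -0.045" --pt "0 0 -0.032" --pt "0 0 0" --turn '[0, 0, 0, 0]'

```text
time: 2.02
tool_pos: [0.4794, 0.4417, 0.0007]
tool_rot: [-0.003, -0.275, 0.961, -0.001]
contact_force: [0.4, -0.7, 0.5]
gripper_width: 1.0
grasp_force: 0.0
```

play_rows --pt "0 0 0" --pt "0 0 0" --pt "0 0 0" --pt "0 0 0" --pt "0 0 0" --turn '[0, 0, 0, 0, 0]' --hand 0.03

```text
time: 2.65
tool_pos: [0.4835, 0.4447, 0.0072]
tool_rot: [0.002, -0.275, 0.961, 0.001]
contact_force: [0.1, -0.8, 6.3]
gripper_width: 0.552
grasp_force: 64.6
```

play_rows --pt "0 0 0.05" --pt "0 0 0.05" --pt "0.008 -0.03 0.05" --pt "0.017 -0.055 0" --pt "0.017 -0.055 0" --pt "0.017 -0.06 0" --pt "0.017 -0.06 0" --pt "0.017 -0.06 0" --turn '[0, 0, 0, 0, 0, 0, 0, 0]'

```text
time: 3.65
tool_pos: [0.5744, 0.1216, 0.154]
tool_rot: [-0.0, -0.275, 0.961, 0.0]
contact_force: [-0.1, 0.2, -3.3]
gripper_width: 0.551
grasp_force: 63.7
```

play_rows --pt "0.017 -0.06 0" --pt "0.017 -0.06 0" --pt "0.022 -0.062 0" --pt "0 0 0" --pt "0 0 0" --turn '[0, 0, 0, 0, 0]'

```text
time: 4.28
tool_pos: [0.629, -0.0552, 0.1536]
tool_rot: [-0.001, -0.275, 0.961, 0.001]
contact_force: [0.6, 0.0, -2.1]
gripper_width: 0.549
grasp_force: 63.8
```

Run:
```python
from h import *
for n in("top","scene"): save(n,n+"1.png")
s=state(); print(s["tool_pos"],s["joint_pos"].round(2),s["gripper_width"],s["grasp_force"],s["contact_force"])
```

```text
[ 0.62896795 -0.05405894  0.1538387 ] [-0.2   0.13  1.67  0.    1.35 -2.33] 0.54831097647626 63.822834491729736 [-0.33781503  0.15900602 -3.57422176]
```

View pics/scene1.png

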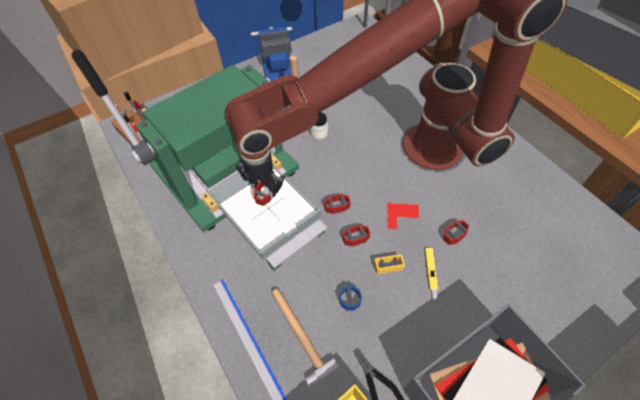

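The die is held upright above the board. Lowering it.

play_rows --pt "0 -0.002 -0.04" --pt "0 0 -0.026" --pt "0 0 -0.008" --pt "0 0 -0.003" --pt "0 0 0" --pt "0 0 0" --turn '[0, 0, 0, 0, 0, 0]'

```text
time: 5.12
tool_pos: [0.6306, -0.0575, 0.0789]
tool_rot: [0.001, -0.275, 0.961, -0.001]
contact_force: [0.1, -0.2, -2.8]
gripper_width: 0.55
grasp_force: 63.7
```

play_rows --pt "0 0 -0.002" --pt "0 0 -0.001" --pt "0 0 0" --turn '[0, 0, 0]'

```text
time: 5.5
tool_pos: [0.63, -0.0576, 0.0753]
tool_rot: [0.0, -0.275, 0.961, -0.0]
contact_force: [-2.9, 0.3, 2.6]
gripper_width: 0.551
grasp_force: 64.4
```

play_rows --pt "0 0 0" --pt "0 0 0" --pt "0 0 0" --pt "0 0 0.03" --pt "0 0 0.05" --pt "0 0 0.06" --pt "-0.02 0.06 0.03" --pt "-0.01 0.06 0" --turn '[0, 0, 0, 0, 0, 0, 0, 0]' --hand 0.0854

```text
time: 6.5
tool_pos: [0.6032, 0.0566, 0.2456]
tool_rot: [0.004, -0.274, 0.962, -0.001]
contact_force: [1.6, 0.9, -0.5]
gripper_width: 0.998
grasp_force: 0.0
```

play_rows --pt "-0.02 0.06 0" --pt "-0.02 0.06 0" --pt "0 0.06 0" --turn '[0, 0, 0]' --hand 0

```text
time: 6.88
tool_pos: [0.5611, 0.2366, 0.2414]
tool_rot: [0.0, -0.275, 0.961, -0.0]
contact_force: [-0.2, -0.2, 0.1]
gripper_width: 0.376
grasp_force: 0.0
```

Run:
```python
from meas import *
ims={n:save(n,n+"2.png") for n in("top","scene")}
uv={n:w2px(n,[.63,-.058,.084]) for n in ims}
print(fit(ims,uv,0,(.63,-.058),.068))
s=state(); print(s["tool_pos"],s["time"],s["joint_pos"].round(2))
b=cv2.resize(ims["scene"][120:290,160:360],None,fx=3.5,fy=3.5,interpolation=2)
cv2.imwrite("pics/b2.png",b[:,:,::-1])
# tray edges
n="scene";m=(ims[n].min(2)>205).astype(np.uint8); m=cv2.morphologyEx(m,cv2.MORPH_CLOSE,np.ones((5,5)))
c=max(cv2.findContours(m,0,2)[0],key=cv2.contourArea)[:,0,:]
w=np.array([px2w(n,p,.068)[:2] for p in c]); r=cv2.minAreaRect((w*1000).astype(np.float32)); print(r)
```

```text
(array([ 0.62851771, -0.05951649,  0.5833388 ]), np.float64(8.835794700913658))
[0.56105288 0.23976893 0.24114348] 6.975 [ 0.28  0.01  1.64  0.    1.49 -1.85]
((632.6864624023438, -61.13755798339844), (210.9342498779297, 216.12474060058594), 7.154079914093018)
```

View pics/b2.png

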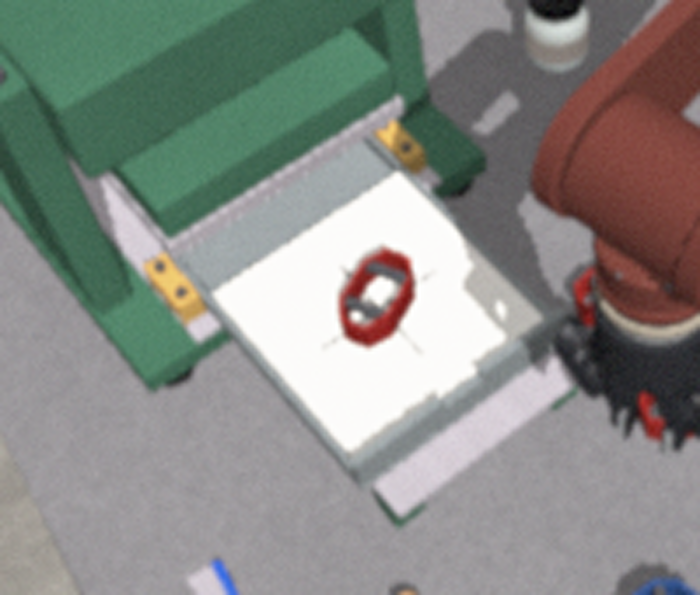

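The die stands near the cross. The moves can only yaw, so I'll check whether an out-of-reach command tilts the tool, working in clear space.

play_rows --pt "0.057 0.023 0.0" --pt "0.057 0.023 0" --pt "0.057 0.023 0" --pt "0.057 0.023 0" --pt "0.057 0.023 0" --pt "0.057 0.023 0" --pt "0.057 0.023 0" --pt "0.057 0.023 0" --turn '[0, 0, 0, 0, 0, 0, 0, 0]'

```text
time: 7.98
tool_pos: [0.9422, 0.3859, 0.2206]
tool_rot: [0.019, -0.275, 0.961, 0.002]
contact_force: [-10.2, -4.5, 16.1]
gripper_width: -0.004
grasp_force: 0.0
```

play_rows --pt "0.057 0.023 0.0" --pt "0.057 0.023 0" --pt "0.057 0.023 0" --pt "0 0 0" --turn '[0, 0, 0, 0]'

```text
time: 8.48
tool_pos: [0.9783, 0.3998, 0.1887]
tool_rot: [0.074, -0.274, 0.959, 0.008]
contact_force: [-0.4, 0.8, -1.8]
gripper_width: 0.0
grasp_force: 0.0
```

Run:
```python
from h import *
s=state(); print(s["tool_pos"],s["tool_rot"].round(3),s["joint_pos"].round(3),s["contact_force"].round(1)); print(R.from_quat(s["tool_rot"],scalar_first=True).as_matrix()[:,2])
```

```text
[0.9783101  0.39979057 0.1886585 ] [ 0.074 -0.274  0.959  0.008] [ 0.315  1.224  0.058  0.011  1.712 -1.81 ] [-0.4  0.8 -1.8]
[ 0.13657393  0.05596827 -0.98904758]
```

play_rows --pt "-0.05 -0.02 0.02" --pt "-0.05 -0.02 0.02" --pt "-0.05 -0.02 0.02" --pt "0 0 0" --turn '[0, 0, 0, 0]'

```text
time: 8.98
tool_pos: [0.8532, 0.3504, 0.2476]
tool_rot: [0.075, -0.274, 0.959, 0.008]
contact_force: [0.8, 0.9, -0.6]
gripper_width: -0.003
grasp_force: 0.0
```

Run:
```python
from h import *
s=state(); print(s["tool_pos"],s["joint_pos"].round(3)); print(R.from_quat(s["tool_rot"],scalar_first=True).as_matrix()[:,2])
```

```text
[0.85324184 0.35042791 0.24764573] [ 0.305  0.662  0.835  0.013  1.495 -1.823]
[ 0.13830404  0.05684909 -0.98875688]
```

The tilt persists (8.5°). Building it up to about 33°.

play_rows --pt "0.05 0.02 0" --pt "0.05 0.02 0" --pt "0.05 0.02 0" --pt "0.05 0.02 0.02" --pt "0.05 0.02 0.02" --pt "0.05 0.02 0.02" --pt "0.05 0.02 0.02" --pt "0.05 0.02 0.02" --turn '[0, 0, 0, 0, 0, 0, 0, 0]'

```text
time: 9.98
tool_pos: [1.0118, 0.4117, 0.2784]
tool_rot: [0.174, -0.271, 0.946, 0.019]
contact_force: [-0.5, 0.1, -0.2]
gripper_width: -0.001
grasp_force: 0.0
```

```bash
cat > st.py <<'E'
from h import *
s=state(); t=R.from_quat(s["tool_rot"],scalar_first=True).as_matrix()
print(round(s["time"],2),s["tool_pos"].round(4),s["joint_pos"].round(3),"F",s["contact_force"].round(1)); z=t[:,2]
print("z",z.round(3),"tilt",np.degrees(np.arccos(-z[2])).round(1),"az",np.degrees(np.arctan2(z[1],z[0])).round(1),"y",t[:,1].round(3))
E
python3 st.py
```

```text
9.97 [1.0118 0.4117 0.2784] [ 0.312  1.15   0.055  0.026  1.584 -1.812] F [-0.5  0.1 -0.2]
z [ 0.32   0.131 -0.938] tilt 20.2 az 22.2 y [-0.52   0.852 -0.059]
```

play_rows --pt "0.05 0.02 0.02" --pt "0.05 0.02 0.02" --pt "0.05 0.02 0.02" --pt "0.05 0.02 0.02" --pt "0.05 0.02 0.02" --pt "0.05 0.02 0.02" --turn '[0, 0, 0, 0, 0, 0]'

```text
time: 10.72
tool_pos: [1.0577, 0.4286, 0.3109]
tool_rot: [0.273, -0.265, 0.924, 0.03]
contact_force: [0.4, -0.3, 0.5]
gripper_width: 0.0
grasp_force: 0.0
```

```bash
python3 st.py
```

```text
10.72 [1.0577 0.4286 0.3109] [ 0.31   1.143  0.055  0.041  1.389 -1.814] F [ 0.4 -0.3  0.5]
z [ 0.489  0.199 -0.849] tilt 31.9 az 22.2 y [-0.505  0.858 -0.09 ]
```

play_rows --pt "0.05 0.02 0.02" --pt "0.05 0.02 0.02" --pt "-0.05 -0.02 0" --pt "-0.05 -0.02 0" --pt "-0.05 -0.02 0" --pt "-0.05 -0.03 0" --pt "-0.05 -0.03 0" --pt "-0.05 -0.03 0" --turn '[0, 0, 0, 0, 0, -10, -10, -10]'

```text
time: 11.72
tool_pos: [0.8068, 0.297, 0.3326]
tool_rot: [0.307, -0.013, 0.95, -0.046]
contact_force: [-1.0, 0.9, -0.8]
gripper_width: 0.003
grasp_force: 0.0
```

play_rows --pt "-0.05 -0.03 0" --pt "-0.05 -0.03 0" --pt "0 0 0" --pt "0 0 0" --pt "0 0 0" --pt "0 0 0" --pt "0 0 0" --turn '[-10, -10, -10, -10, -10, -10, -10]'

```text
time: 12.6
tool_pos: [0.7085, 0.2388, 0.3304]
tool_rot: [0.223, 0.536, 0.787, -0.208]
contact_force: [-0.1, 0.4, 0.3]
gripper_width: 0.0
grasp_force: 0.0
```

```bash
python3 st.py
```

```text
12.6 [0.7085 0.2388 0.3304] [ 0.438  0.396  1.138 -0.611  1.725  0.002] F [-0.1  0.4  0.3]
z [ 0.128 -0.566 -0.815] tilt 35.5 az -77.2 y [ 0.937  0.339 -0.088]
```

play_rows --pt "-0.05 -0.05 -0.02" --pt "-0.05 -0.058 -0.04" --pt "0 0 -0.06" --pt "0 0 -0.05" --pt "0 0 -0.05" --pt "0 0 0" --pt "0 0 0" --turn '[-5.7, 0, 0, 0, 0, 0, 0]'

```text
time: 13.48
tool_pos: [0.6306, 0.1537, 0.1235]
tool_rot: [0.212, 0.572, 0.761, -0.219]
contact_force: [0.4, -0.2, 0.1]
gripper_width: -0.0
grasp_force: 0.0
```

Run:
```python
exec(open("st.py").read())
im=save("scene","scene3.png"); im2=save("top","top3.png")
p=w2px("scene",s["tool_pos"]); c=im[120:290,160:380].copy(); c=cv2.resize(c,None,fx=3.4,fy=3.4,interpolation=2)
for q,col in((s["tool_pos"],(255,0,255)),([.6166,.061,.067],(255,0,0)),([.631,-.058,.068],(0,0,255))):
    u=(w2px("scene",q)-[160,120])*3.4; cv2.circle(c,(int(u[0]),int(u[1])),4,col,1)
cv2.imwrite("pics/c3.png",c[:,:,::-1])
```

```text
13.47 [0.6306 0.1537 0.1235] [ 0.368  0.33   1.575 -0.605  1.436  0.232] F [ 0.4 -0.2  0.1]
z [ 0.072 -0.576 -0.814] tilt 35.5 az -82.9 y [ 0.964  0.249 -0.091]
```

View pics/c3.png

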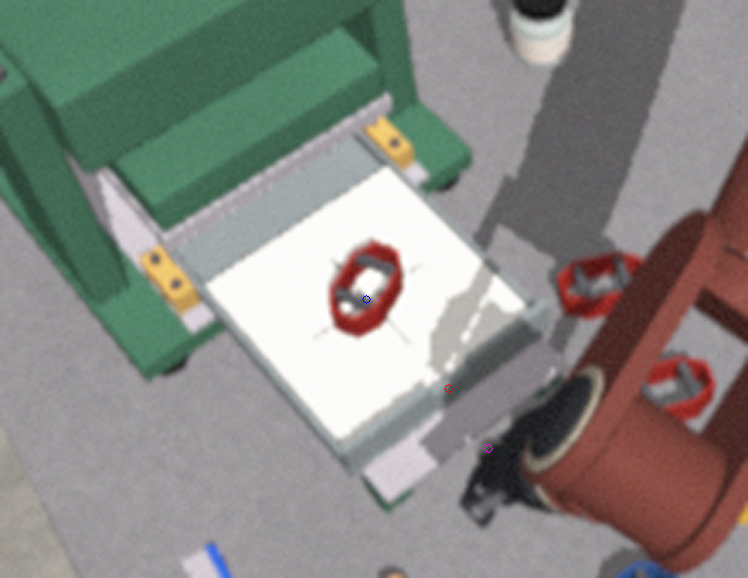

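play_rows --pt "-0.008 -0.008 -0.02" --pt "-0.007 -0.008 -0.02" --pt "-0.007 -0.007 -0.02" --pt "0 0 0" --pt "0 0 0" --turn '[0, 0, 0, 0, 0]'

```text
time: 14.2
tool_pos: [0.6053, 0.1294, 0.0589]
tool_rot: [0.21, 0.571, 0.762, -0.222]
contact_force: [0.5, 0.3, 1.1]
gripper_width: -0.002
grasp_force: 0.0
```

play_rows --pt "0.003 -0.015 0.002" --pt "0.002 -0.015 0.001" --pt "0.002 -0.015 0" --pt "0.001 -0.008 0" --pt "0.001 -0.008 0" --pt "0.001 -0.008 0" --turn '[0, 0, 0, 0, 0, 0]'

```text
time: 14.95
tool_pos: [0.6155, 0.0616, 0.0619]
tool_rot: [0.209, 0.572, 0.762, -0.221]
contact_force: [-0.9, 7.5, 0.7]
gripper_width: -0.004
grasp_force: 3.4
```

Contact at 7.5 N; pushing on steadily.

play_rows --pt "0.0012 -0.01 0" --pt "0.0012 -0.01 0" --pt "0.0012 -0.01 0" --pt "0.0012 -0.01 0" --pt "0.0012 -0.01 0" --pt "0.0012 -0.01 0" --pt "0.0012 -0.01 0" --pt "0.0012 -0.01 0" --turn '[0, 0, 0, 0, 0, 0, 0, 0]'

```text
time: 15.95
tool_pos: [0.6252, -0.0181, 0.0619]
tool_rot: [0.21, 0.571, 0.762, -0.221]
contact_force: [-0.9, 7.1, 1.4]
gripper_width: -0.003
grasp_force: 3.5
```

Run:
```python
exec(open("st.py").read())
im=save("scene","scene4.png"); save("top","top4.png")
c=cv2.resize(im[100:290,140:380],None,fx=3.1,fy=3.1,interpolation=2); cv2.imwrite("pics/c4.png",c[:,:,::-1])
```

```text
15.95 [ 0.6252 -0.0181  0.0619] [ 0.112  0.275  1.76  -0.673  1.195  0.111] F [-0.9  7.1  1.4]
z [ 0.067 -0.576 -0.815] tilt 35.4 az -83.3 y [ 0.963  0.25  -0.097]
```

View pics/c4.png

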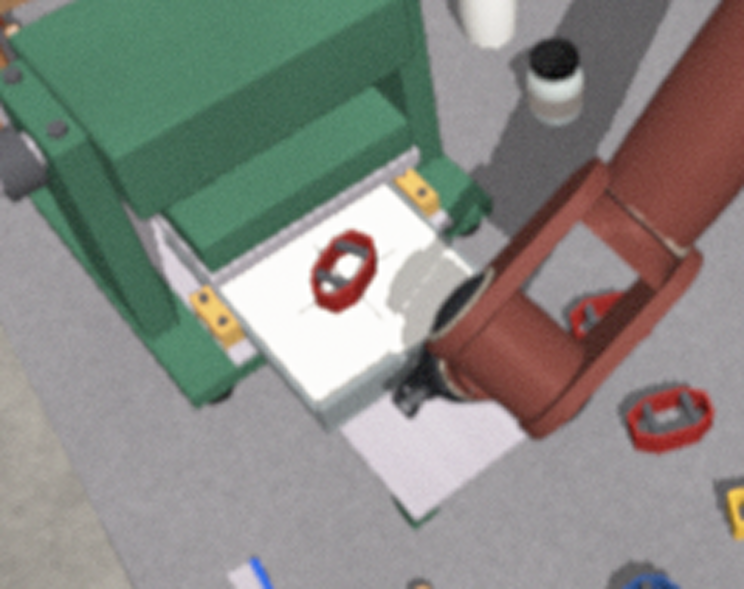

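The tray is sliding straight and the die is riding along, so I'll continue.

play_rows --pt "0.0012 -0.01 0" --pt "0.0012 -0.01 0" --pt "0.0012 -0.01 0" --pt "0.0012 -0.01 0" --pt "0.0012 -0.01 0" --pt "0.0012 -0.01 0" --pt "0.0012 -0.01 0" --pt "0.0012 -0.01 0" --turn '[0, 0, 0, 0, 0, 0, 0, 0]'

```text
time: 17.05
tool_pos: [0.6346, -0.0983, 0.0619]
tool_rot: [0.21, 0.571, 0.762, -0.221]
contact_force: [-1.0, 7.0, 2.0]
gripper_width: 0.008
grasp_force: 3.7
```

play_rows --pt "0.0006 -0.005 0" --pt "0.0006 -0.005 0" --pt "0.0006 -0.005 0" --pt "0.0006 -0.005 0" --turn '[0, 0, 0, 0]'

```text
time: 17.55
tool_pos: [0.637, -0.1182, 0.0619]
tool_rot: [0.21, 0.571, 0.762, -0.221]
contact_force: [-0.6, 7.4, 2.2]
gripper_width: -0.001
grasp_force: 3.8
```

Run:
```python
exec(open("st.py").read())
im=save("scene","scene5.png"); save("top","top5.png")
# platen front lower edge estimate from start picture, crop pixels (100,205)-(340,66)/3.6 + (180,130), z=.135
a=px2w("scene",(180+100/3.6,130+205/3.6),.135);b=px2w("scene",(180+340/3.6,130+66/3.6),.135);print(a,b)
```

```text
17.55 [ 0.637  -0.1182  0.0619] [-0.051  0.269  1.767 -0.696  1.102 -0.011] F [-0.6  7.4  2.2]
z [ 0.067 -0.577 -0.814] tilt 35.5 az -83.4 y [ 0.963  0.249 -0.098]
[ 0.75527672 -0.1799771   0.135     ] [ 0.51825842 -0.1979182   0.135     ]
```

play_rows --pt "0.0005 -0.004 0" --pt "0.0005 -0.004 0" --pt "0.0005 -0.004 0" --pt "0.0005 -0.004 0" --pt "0.0005 -0.004 0" --turn '[0, 0, 0, 0, 0]'

```text
time: 18.27
tool_pos: [0.6394, -0.1382, 0.0618]
tool_rot: [0.21, 0.571, 0.762, -0.221]
contact_force: [-1.5, 7.5, 3.4]
gripper_width: -0.003
grasp_force: 3.8
```

play_rows --pt "0.0004 -0.003 0" --pt "0.0004 -0.003 0" --pt "0.0004 -0.003 0" --turn '[0, 0, 0]'

```text
time: 18.65
tool_pos: [0.6406, -0.1472, 0.0618]
tool_rot: [0.21, 0.571, 0.762, -0.221]
contact_force: [-1.1, 8.1, 2.4]
gripper_width: -0.001
grasp_force: 3.8
```

play_rows --pt "0.0004 -0.003 0" --pt "0.0004 -0.003 0" --pt "0.0004 -0.003 0" --turn '[0, 0, 0]'

```text
time: 19.02
tool_pos: [0.6418, -0.1562, 0.0618]
tool_rot: [0.21, 0.571, 0.762, -0.221]
contact_force: [-1.8, 7.4, 2.5]
gripper_width: -0.002
grasp_force: 3.9
```

play_rows --pt "0.0003 -0.0025 0" --pt "0.0003 -0.0025 0" --turn '[0, 0]'

```text
time: 19.27
tool_pos: [0.6424, -0.1612, 0.0619]
tool_rot: [0.21, 0.571, 0.762, -0.221]
contact_force: [-0.7, 7.8, 2.9]
gripper_width: 0.002
grasp_force: 3.9
```

play_rows --pt "0.0003 -0.0025 0" --pt "0.0003 -0.0025 0" --turn '[0, 0]'

```text
time: 19.52
tool_pos: [0.6428, -0.1622, 0.0617]
tool_rot: [0.208, 0.573, 0.762, -0.219]
contact_force: [-10.0, 34.2, 14.6]
gripper_width: -0.001
grasp_force: 17.6
```

Resistance rose sharply after about 225 mm of travel, so this is likely the stop. Backing off to look.

play_rows --pt "-0.001 0.008 0" --pt "-0.003 0.025 0" --pt "-0.006 0.05 0.02" --pt "-0.006 0.055 0.05" --pt "-0.006 0.055 0.055" --pt "-0.03 0.055 0.055" --pt "-0.03 0.05 0.05" --turn '[0, 0, 0, 0, 0, 0, 0]'

```text
time: 20.4
tool_pos: [0.5754, 0.0884, 0.2512]
tool_rot: [0.21, 0.571, 0.762, -0.222]
contact_force: [1.0, 0.1, 0.1]
gripper_width: -0.003
grasp_force: 0.0
```

Run:
```python
exec(open("st.py").read())
im=save("scene","scene6.png"); save("top","top6.png")
c=im[100:290,140:380].copy(); c=cv2.resize(c,None,fx=3.1,fy=3.1,interpolation=2)
cv2.imwrite("pics/c6.png",c[:,:,::-1])
```

```text
20.4 [0.5754 0.0884 0.2512] [ 0.3    0.041  1.68  -0.61   1.557  0.069] F [1.  0.1 0.1]
z [ 0.066 -0.579 -0.813] tilt 35.6 az -83.5 y [ 0.964  0.248 -0.099]
```

View pics/c6.png

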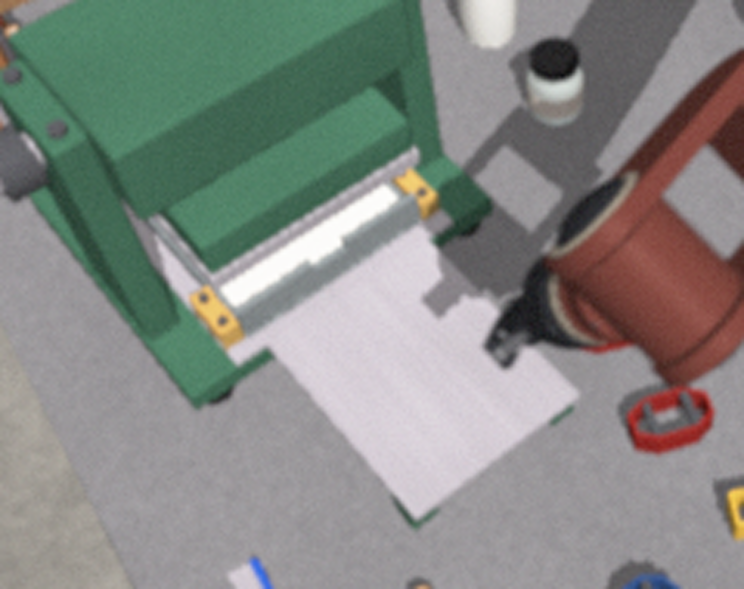

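Run:
```python
from h import *
im=cv2.imread("pics/scene6.png"); u=np.array([.121,-.9926]); v=np.array([.9926,.121])
g=lambda x,y:px2w("scene",(140+x/3.1,100+y/3.1),.045)[:2]
e=[g(418,515),g(578,395),g(418,226)]; print(np.round(e,4),[ (q@u).round(4) for q in e])
# brightness profiles along the press axis on the bed plane at several lateral offsets
gray=cv2.cvtColor(im,6).astype(np.float32); base=np.array([.631,-.058])
for lat in(-.07,-.04,0,.04,.07):
    s=np.arange(-.2,.26,.002); P=[w2px("scene",[*(base+a*u+lat*v),.045]) for a in s]
    m=np.array(P,np.float32)[None]; val=cv2.remap(gray,m[...,0].copy(),m[...,1].copy(),1)[0]
    d=np.diff(cv2.GaussianBlur(val[None],(5,1),0)[0]); idx=np.argsort(-abs(d))[:8]
    print(lat,sorted([(round(float(s[i]),3),round(float(d[i]),1)) for i in idx]))
```

```text
[[ 0.7056  0.1101]
 [ 0.5137  0.0875]
 [ 0.54   -0.178 ]] [np.float64(-0.0239), np.float64(-0.0247), np.float64(0.242)]
-0.07 [(-0.16, 22.2), (-0.092, -22.8), (-0.09, -28.8), (-0.088, -27.9), (-0.052, 24.3), (-0.05, 27.1), (-0.048, 24.5), (0.18, -20.3)]
-0.04 [(0.148, 16.7), (0.15, 18.1), (0.152, 15.8), (0.18, -19.2), (0.182, -19.2), (0.198, -16.5), (0.2, -20.9), (0.202, -19.2)]
0 [(0.138, 16.0), (0.14, 18.8), (0.142, 18.6), (0.18, -18.6), (0.182, -19.0), (0.198, -15.5), (0.2, -18.8), (0.202, -16.9)]
0.04 [(0.148, 16.6), (0.15, 17.8), (0.152, 14.8), (0.18, -17.5), (0.182, -17.2), (0.198, -17.5), (0.2, -20.6), (0.202, -18.7)]
0.07 [(0.148, 17.0), (0.15, 16.7), (0.178, -15.4), (0.18, -17.3), (0.182, -15.6), (0.198, -18.4), (0.2, -21.0), (0.202, -18.3)]
```

Run:
```python
from h import *
im=cv2.imread("pics/scene6.png"); u=np.array([.121,-.9926]); v=np.array([.9926,.121])
gray=cv2.cvtColor(im,6).astype(np.float32); base=np.array([.631,-.058])
def prof(lats,a,b):
    s=np.arange(a,b,.002); acc=0
    for l in lats:
        m=np.array([w2px("scene",[*(base+x*u+l*v),.045]) for x in s],np.float32)[None]; acc=acc+cv2.remap(gray,m[...,0].copy(),m[...,1].copy(),1)[0]
    return s,acc/len(lats)
for lats,a,b in((np.arange(.03,.09,.004),.08,.16),(np.arange(-.08,-.03,.004),.08,.16),(np.arange(-.02,.08,.004),-.18,-.14)):
    s,p=prof(lats,a,b); print([(int(round(x*1000)),int(q)) for x,q in zip(s,p)])
```

```text
[(80, 210), (82, 210), (84, 211), (86, 210), (88, 210), (90, 210), (92, 209), (94, 208), (96, 207), (98, 207), (100, 207), (102, 207), (104, 206), (106, 201), (108, 191), (110, 178), (112, 164), (114, 151), (116, 142), (118, 137), (120, 133), (122, 132), (124, 131), (126, 131), (128, 131), (130, 132), (132, 132), (134, 131), (136, 133), (138, 138), (140, 145), (142, 154), (144, 163), (146, 173), (148, 189), (150, 209), (152, 229), (154, 242), (156, 249), (158, 251)]
[(80, 214), (82, 214), (84, 214), (86, 214), (88, 214), (90, 213), (92, 212), (94, 211), (96, 211), (98, 211), (100, 211), (102, 211), (104, 210), (106, 208), (108, 202), (110, 192), (112, 179), (114, 164), (116, 151), (118, 141), (120, 135), (122, 133), (124, 131), (126, 131), (128, 131), (130, 130), (132, 131), (134, 131), (136, 131), (138, 133), (140, 137), (142, 146), (144, 156), (146, 166), (148, 180), (150, 198), (152, 218), (154, 235), (156, 245), (158, 250)]
[(-180, 153), (-178, 153), (-176, 154), (-174, 154), (-172, 154), (-170, 154), (-168, 153), (-166, 152), (-164, 153), (-162, 157), (-160, 168), (-158, 182), (-156, 196), (-154, 204), (-152, 207), (-150, 207), (-148, 207), (-146, 207), (-144, 207), (-142, 207)]
```

The lip edge is 270 mm from the table's front edge, which is exactly home (-120 against -390 mm). Handing in.

```bash
python3 -c "
from plant import *
print(job_done())"
```

```text
the job is handed in; nothing more can be done
None
```

I set the red die on the middle of the board and let it go, then pushed the tray home against its stop (lip measured 270 mm from the table edge, as expected). The job is handed in; the die is hidden under the platen, so I couldn't check its final position.

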